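# Sort the van tray and close up the junction box kit

### The job

Sort the loose parts on the bench: stand both grey conduit couplings upright in the square bin, lay the red tester pen flat in the long narrow tray, lengthwise, and put the brass split bolt inside the octagonal junction box. Then, with the bolt in it, close the box with its octagonal hub cover, lying flat and centred on the rim, hub up, with its edges lined up with the edges of the box.

Things in the scene. Friction and masses are not known exactly. Their poses are not given: they have to be found in the camera images.
- coupling_a: One of two identical grey PVC conduit couplings: a plain tube standing upright, 32 mm outside diameter, 25 mm bore, 56 mm tall. Origin: centre of its underside; z up along the tube. About 35 g.
- coupling_b: The other grey PVC conduit coupling, identical to coupling_a. Origin: centre of its underside; z up along the tube.
- split_bolt: Brass split bolt standing on its hexagonal head, 34 mm tall: head hexagon 24 mm across flats up to 10 mm, 16 mm shank, hexagonal nut 24 mm across flats from 19 to 30 mm height, in line with the head. Origin: centre of its underside; z up; its x axis is square to a pair of flats. About 90 g.
- cover: Steel hub cover for the junction box, lying flat on the bench: an octagonal plate 104 mm across flats and 3 mm thick with a round hub 34 mm in diameter and 22 mm high at its centre (25 mm tall in all). Origin: centre of the plate's underside; z up; its x axis is square to a pair of flats. About 250 g.
- tester_pen: Red plastic voltage tester pen lying flat, 140 mm long; its main body is 20 mm wide and 16 mm high and runs from x = -70 to +30 mm, then it narrows to the tip at x = +70 mm. Origin: on the underside, midway along its length; x along the pen towards the tip; z up. About 50 g.
- octbox: Octagonal steel junction box, open at the top, fixed to the bench: 100 mm across flats, 42 mm high, walls and floor 3 mm thick (94 mm clear inside). Origin: centre of its underside; z up; its x axis is square to a pair of flats.
- bin: Square open aluminium bin, fixed to the bench: 116 x 116 mm outside, 22 mm high, walls and floor 3 mm thick. Origin: centre of its underside; x and y along its sides; z up.
- pen_tray: Long narrow open aluminium tray, fixed to the bench: 180 mm (along its x) by 80 mm (y) outside, 20 mm high, walls and floor 3 mm thick. Origin: centre of its underside; z up.
Mind the look-alikes: they are no part of the job. What is shaped like the cover but black or brown is not meant.

How it is judged:
At the end, for the whole second after the job is handed in: Couplings upright (0.15 rad) on the bin's floor; pen level on the long tray's floor, within 0.4 rad of its length; bolt in the box; cover flat on its rim, hub up, within 12 mm of centre, edges within 0.22 rad of the box's (any of eight turns); all released, at rest (x of coupling_a in the frame of bin between -0.045 and 0.045 m and y of coupling_a in the frame of bin between -0.045 and 0.045 m and z of coupling_a in the frame of bin between -0.001 and 0.01 m and angle between each of coupling_a, coupling_b's own z axis and vertical below 0.15 rad and x of coupling_b in the frame of bin between -0.045 and 0.045 m and y of coupling_b in the frame of bin between -0.045 and 0.045 m and z of coupling_b in the frame of bin between -0.001 and 0.01 m and horizontal distance between split_bolt and octbox below 0.052 m and z of split_bolt in the frame of octbox between -0.001 and 0.034 m and horizontal distance between cover and octbox below 0.012 m and z of cover in the frame of octbox between 0.038 and 0.046 m and angle between cover's own z axis and vertical below 0.06 rad and (angle between the x axis of cover and the x axis of octbox, either way round below 0.22 rad or angle between the x axis of cover and the x axis of octbox, either way round between 0.5654 and 1.0054 rad or angle between the x axis of cover and the x axis of octbox, either way round above 1.3508 rad) and x of tester_pen in the frame of pen_tray between -0.04 and 0.04 m and y of tester_pen in the frame of pen_tray between -0.037 and 0.037 m and z of tester_pen in the frame of pen_tray between -0.001 and 0.016 m and angle between tester_pen's own x axis and vertical between 1.49 and 1.65 rad and angle between the x axis of tester_pen and the x axis of pen_tray, either way round below 0.4 rad and linear speed of each of coupling_a, coupling_b, split_bolt, cover, tester_pen below 0.02 m/s); the robot touches nothing.
It also fails if it takes over 120 s, if anything falls off the work surface, if the arm or the gripper's body presses on something with over 40 N, if the wrist force passes 120 N, or if a joint passes its speed limit or range.

### The arm

A 6-joint arm with a two-finger parallel gripper is mounted at the origin on the work surface. World frame = base frame: x ahead of the robot, y to its left, z up, the work surface at z = 0. Lengths are in m, angles in rad, forces in N, time in s.
With the tool pointing down it reaches from about 0.375 to 0.9 m from the base axis. Payload 3.1 kg.
Tool frame: the origin (TCP) lies midway between the tips of the shut fingers; the grasp point (between the pads) lies 19 mm behind it; z points along the fingers, y is the line along which they close (so a half turn about z gives the same grasp; the last joint's range is limited). The gripper opens to 87 mm and grips with 3 to 60 N. Pads are 19 mm wide; open, the fingers measure 117 mm over their backs; the gripper's body (75 mm by 190 mm) begins 51 mm behind the grasp point.
Start: joints at [0.922, 0.527, 1.433, -0, 1.181, -0.178], TCP at [0.283, 0.557, 0.223] pointing down, gripper open.
Joint ranges: [-3.08, 3.08], [-0.75, 2.2], [0.22, 2.44], [-1.43, 4.57], [0, 2.65], [-2.85, 2.85]. Speed limits (rad/s): [2.79, 2.79, 3.14, 3.14, 3.14, 3.14].

### API

Orientations are given as a unit quaternion [x, y, z, w].
In Python, from rig import status, imaging, order gives the robot as it stands.
- The arm moves only by the tool arm_command, never from a script. Its argument "deltas" is one flat list of numbers, 5 for each row, row after row: the opening, from -1 (shut) to 1 (fully open), so that 0 is half open, then the shift along the tool's x, y, z in m, then the turn about the tool's z in rad. In form: [gripper, tx, ty, tz, roll, gripper, tx, ty, tz, roll, ...]. A call has 1 to 12 rows; each row shifts and turns the commanded pose from where the row before left it, along the tool's axes as they then stand; what a row does not reach is not made up. A row lasts 1/8 s, in which the tool goes at most 62.5 mm and 10.7 degrees, less where a joint would pass 70% of its speed; a pose out of reach is approached as far as the arm can. A call with a gripper value outside its range is refused whole. The fingers move at their own pace and stop on an object; "newtons" is the grip in N (left out, the last holds). Time passes only in rows, so rows that do not move let the fingers close. It gives the time, the measured TCP pose, the force, the opening and the grip force at its end, in the units of the state.
- status.get_obs(): the state, without advancing time (a new reading comes with each control period).
- imaging.camera(name): name is "side" or "top"; returns (picture, depth): 400x640x3 uint8, red, green, blue; 400x640 float32, m along the optical axis (not along the pixel's ray), 0 where there is no reading.
- imaging.camera_params(name): a dict with "intrinsics" (3x3 intrinsics, pixels), "camera_from_world" (4x4, takes a point from world to camera coordinates). Camera axes: x right, y up, looking along -z (the intrinsics and any distortion apply to the point x, -y, -z); pixel columns grow to the right and rows downward; lengths in m; the calibration is good to about 2 mm. A picture is of the moment at which its call begins. camera_params takes no time and is no camera call.
- order.hand_in(): hands the job in; it is judged then, once.
The state is a dict: "time": time; "q": joint angles; "joint_velocities": joint speeds; "joint_torque": joint torques, N m; "position": TCP position; "tool_rot": TCP orientation; "ft_force": force on the tool from outside, world axes, zero at the start; "moment": the same for the moment, N m; "grip_width": finger opening in m; "grip_force": force on a finger pad.
Only numpy, scipy, OpenCV 4.12 (cv2) and the standard library are available. Lean on these libraries where they do the work, as an engineer would, in place of code of your own. Each camera call takes 0.05 s, during which the arm holds its last target. There are 200 camera calls.

## Working session

There is one attempt and no reset: what is moved stays moved. The work goes in short steps, Python scripts to look and compute and a tool call to move; the robot and the scene stay as the last step left them, time stands still between calls to the robot, and variables do not carry over. Pictures are saved under pics/ and viewed, at most 14 in all, crops included, and the job is handed in when it is done.

Besides the shell and the picture viewer there is one more tool, called after "Call:" as name(argument=value, ...) on one line, values as JSON. arm_command: Moves the arm, as the interface text tells. Its arguments: {"type":"object","properties":{"deltas":{"type":"array"},"newtons":{"type":"number"}},"required":["deltas"]}

```bash
mkdir -p pics; cat > h.py <<'E'
import numpy as np,cv2
from rig import status,imaging,order
def cam(n):
    im,d=imaging.camera(n);p=imaging.camera_params(n);return im,d,np.array(p['intrinsics']),np.array(p['camera_from_world'])
def w(u,v,d,K,T):
    # world point from pixel + depth
    x=(u-K[0,2])*d/K[0,0];y=(v-K[1,2])*d/K[1,1]
    return (np.linalg.inv(T)@np.array([x,-y,-d,1]))[:3]
def onz(u,v,z,K,T):
    a=w(u,v,.5,K,T);b=w(u,v,1.,K,T);return a+(b-a)*(z-a[2])/(b[2]-a[2])
E
python3 - <<'E'
from h import *
for n in('top','side'):
    im,d,K,T=cam(n);np.savez(n+'0.npz',im=im,d=d,K=K,T=T)
    cv2.imwrite(f'pics/{n}0.png',cv2.resize(im[:,:,::-1],(800,500)))
    print(n,K.round(1).tolist(),np.linalg.inv(T).round(3).tolist(),imaging.camera_params(n).keys())
print(status.get_obs())
E
```

```text
top [[440.1, 0.0, 317.2], [0.0, 440.1, 206.9], [0.0, 0.0, 1.0]] [[0.004, 0.987, -0.162, 0.289], [-1.0, 0.002, -0.007, -0.073], [-0.007, 0.162, 0.987, 1.128], [0.0, 0.0, 0.0, 1.0]] dict_keys(['intrinsics', 'camera_from_world'])
side [[414.5, 0.0, 318.8], [0.0, 414.5, 200.8], [0.0, 0.0, 1.0]] [[0.934, 0.197, -0.298, 0.16], [-0.357, 0.489, -0.796, -0.925], [-0.011, 0.85, 0.527, 0.619], [0.0, 0.0, 0.0, 1.0]] dict_keys(['intrinsics', 'camera_from_world'])
{'time': 0.1, 'q': array([ 9.22488461e-01,  5.28360181e-01,  1.43377166e+00, -1.45071399e-05,
        1.18142099e+00, -1.78516009e-01]), 'joint_velocities': array([-0.0002368 , -0.0011308 , -0.00098195,  0.00040033,  0.00028444,
        0.00022014]), 'joint_torque': array([-4.77244175e-04, -4.40989387e+01, -1.77149445e+01,  6.34966604e-02,
        5.34054113e-02, -1.35548643e-05]), 'position': array([0.28251661, 0.55675782, 0.2216783 ]), 'tool_rot': array([ 2.32738977e-01,  9.72538744e-01, -9.00215166e-04, -3.87593729e-04]), 'ft_force': array([ 0.64202213, -0.11136566,  0.20417395]), 'moment': array([ 0.00252963, -0.05991969, -0.0602662 ]), 'grip_force': 0.0, 'grip_width': 0.08707886185246738}
```

View pics/top0.png

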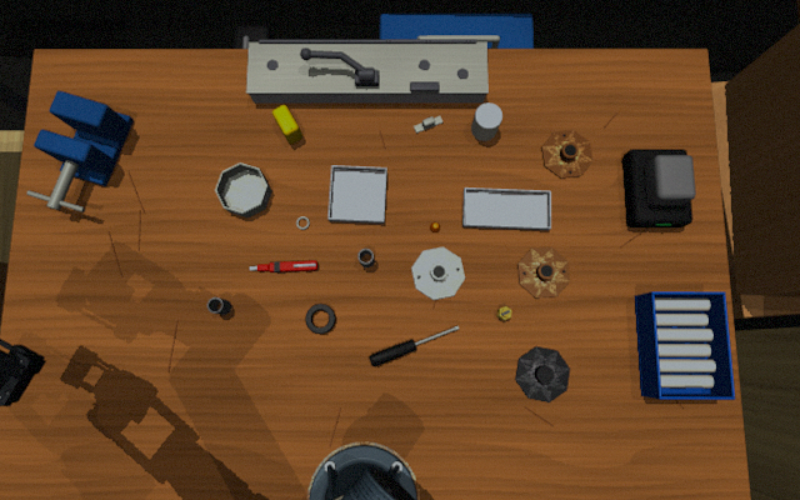

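View pics/side0.png

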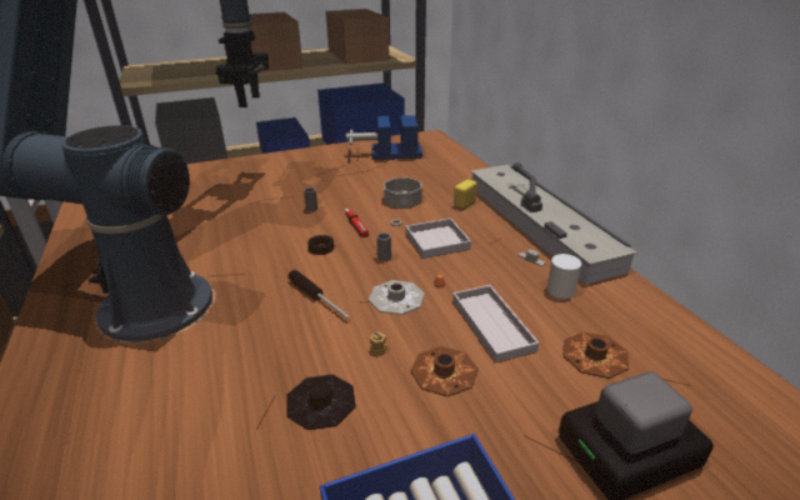

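Top view (800x500): box (243,190), bin (358,194), long tray (507,209), pen (285,267), couplings (366,257) and (218,306), bolt (504,313). There are four cover shapes: bright steel (438,272), brown (543,272) and (567,153), black (542,373). Only the bright steel one fits. I'll confirm it in an enlarged crop.

```bash
python3 - <<'E'
from h import *
z=np.load('top0.npz');im=z['im'][:,:,::-1]
cv2.imwrite('pics/cropL.png',cv2.resize(im[120:265,160:360],None,fx=4,fy=4,interpolation=cv2.INTER_CUBIC))
cv2.imwrite('pics/cropR.png',cv2.resize(im[140:265,315:465],None,fx=4.8,fy=4.8,interpolation=cv2.INTER_CUBIC))
z=np.load('side0.npz');im=z['im'][:,:,::-1]
cv2.imwrite('pics/cropS.png',cv2.resize(im[135:295,235:435],None,fx=3.75,fy=3.75,interpolation=cv2.INTER_CUBIC))
E
```

```text
(no output)
```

View pics/cropL.png

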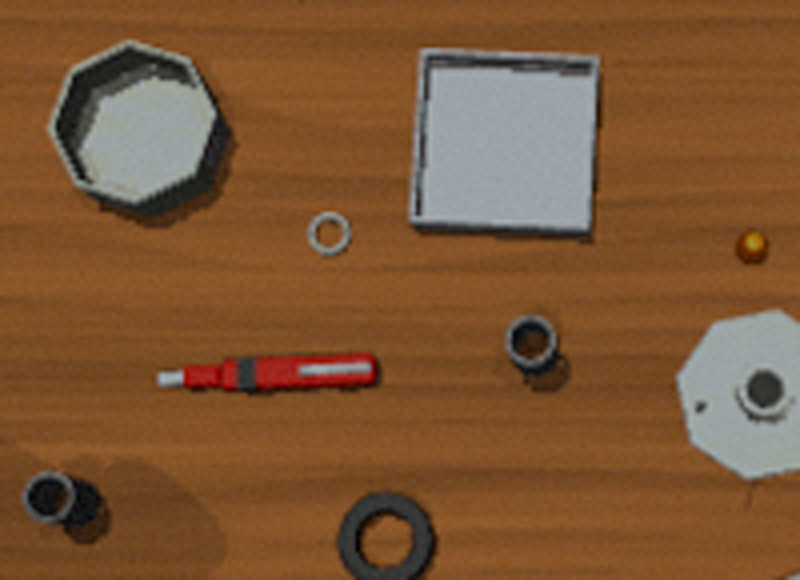

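View pics/cropR.png

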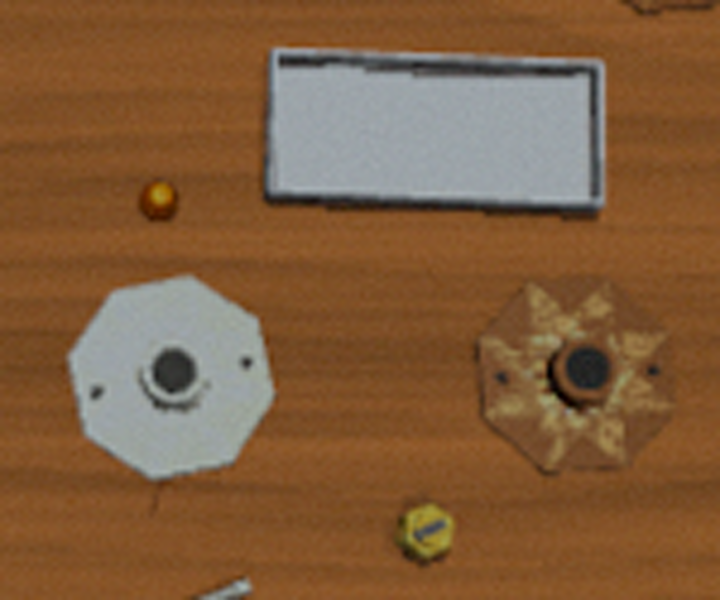

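View pics/cropS.png

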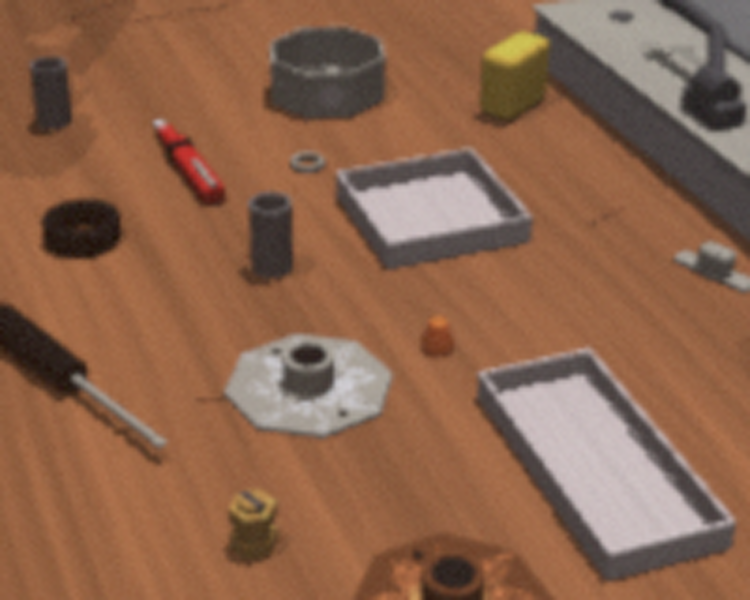

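The crop confirms it: the bright steel cover is at cropR (172,378) with its hub up, and the brown one is a look-alike. Next I triangulate from both views.

```bash
cat > m.py <<'E'
from h import *
t=np.load('top0.npz');s=np.load('side0.npz')
def L(u,v):return 160+u/4-.375,120+v/4-.375
def R(u,v):return 315+u/4.8-.4,140+v/4.8-.4
def S(u,v):return 235+u/3.75-.37,135+v/3.75-.37
def P(K,T):return K@np.diag([1,-1,-1])@T[:3]
def tri(a,b):
    X=cv2.triangulatePoints(P(t['K'],t['T']),P(s['K'],s['T']),np.array(a,float),np.array(b,float)).ravel();return X[:3]/X[3]
def pl(pts,z):return np.array([onz(*p,z,t['K'],t['T']) for p in pts])
def ang(a,b):return np.degrees(np.arctan2(*(b-a)[1::-1]))
for n,a,b in [('cpl near',L(531,342),S(270,202)),('cpl far',L(49,497),S(49,65)),('hub',R(173,371),S(308,353)),('bolt',R(427,532),S(252,503)),
 ('bin1',L(600,57),S(530,222)),('bin2',L(411,222),S(340,175)),('tray1',R(604,60),S(732,524)),('tray2',R(266,200),S(480,375)),('box',L(134,124),S(327,55)),('pen',L(378,370),S(222,195)),('pentip',L(158,379),S(158,123))]:
    X=tri(a,b);print(n,X.round(4),onz(*a,X[2],t['K'],t['T']).round(4)[:2])
def poly(n,p,z):
    q=pl(p,z);c=q.mean(0);k=len(q)
    e=[(ang(q[i],q[(i+1)%k]))%(360/k) for i in range(k)]
    print(n,c.round(4),'edge ang',np.round(e,1),'len',np.round([np.linalg.norm(q[i]-q[(i+1)%k]) for i in range(k)],3))
poly('box',[L(*p) for p in[(130,42),(192,58),(218,120),(192,186),(135,206),(75,184),(50,127),(72,66)]],.042)
poly('bin',[L(*p) for p in[(422,48),(600,57),(592,232),(411,222)]],.022)
poly('tray',[R(*p) for p in[(272,48),(604,60),(602,207),(266,200)]],.02)
poly('cover',[R(*p) for p in[(190,276),(258,318),(274,388),(232,462),(157,479),(88,440),(69,358),(112,292)]],.003)
poly('bolt',[R(*p) for p in[(430,503),(455,518),(452,548),(424,562),(400,545),(402,515)]],.03)
for n,p,z in[('cn',L(531,342),.056),('cf',L(49,497),.056),('hub',R(173,371),.025),('bolt',R(427,532),.034)]:
    print(n,onz(*p,z,t['K'],t['T']).round(4), )
q=pl([L(378,370),L(158,379)],.01);print('pen',q.mean(0).round(4),ang(q[0],q[1]),np.linalg.norm(q[0]-q[1]))
E
python3 m.py
```

```text
cpl near [ 0.4701 -0.0036  0.0569] [ 0.4699 -0.0035]
cpl far [0.3737 0.2899 0.0554] [0.3735 0.2899]
hub [ 0.4448 -0.1491  0.027 ] [ 0.4451 -0.1492]
bolt [ 0.361  -0.2795  0.0313] [ 0.3608 -0.2795]
bin1 [ 0.6643 -0.0435  0.0196] [ 0.666 -0.044]
bin2 [0.5557 0.0773 0.0194] [0.5547 0.0776]
tray1 [ 0.6151 -0.3839  0.0197] [ 0.617  -0.3847]
tray2 [ 0.5413 -0.2012  0.0177] [ 0.5394 -0.2006]
box [0.6148 0.2548 0.0376] [0.6146 0.2548]
pen [0.4617 0.0972 0.0105] [0.4592 0.0977]
pentip [0.4532 0.2397 0.0084] [0.4533 0.2397]
box [0.6138 0.2542 0.042 ] edge ang [30.2 24.1 26.3 20.2 24.8 25.7 28.7 23.8] len [0.042 0.045 0.046 0.038 0.042 0.042 0.042 0.04 ]
bin [0.6095 0.0166 0.022 ] edge ang [87.1 87.8 86.9 87.8] len [0.117 0.118 0.117 0.117]
tray [ 0.5786 -0.2925  0.02  ] edge ang [87.9 86.9 88.9 86.9] len [0.18  0.082 0.18  0.085]
cover [ 0.4457 -0.1505  0.003 ] edge ang [12.8 11.9 15.  12.9 15.5 12.9 12.2 11.9] len [0.043 0.039 0.046 0.041 0.042 0.045 0.043 0.043]
bolt [ 0.361  -0.2798  0.03  ] edge ang [58.7 52.6 56.3 54.4 54.7 53.1] len [0.015 0.016 0.016 0.015 0.016 0.016]
cn [ 0.47   -0.0034  0.056 ]
cf [0.3734 0.2897 0.056 ]
hub [ 0.4454 -0.1493  0.025 ]
bolt [ 0.3606 -0.279   0.034 ]
pen [0.4562 0.1685 0.01  ] 92.5111922444628 0.1416539408131952
```

```bash
cat >> h.py <<'E'
def go(x,y,z,yaw):
    "yaw: world angle (deg) of the closing line; prints roll, then tx,ty,tz after the roll"
    from scipy.spatial.transform import Rotation as R
    o=status.get_obs();M=R.from_quat(o['tool_rot']).as_matrix();p=o['position']
    a=np.degrees(np.arctan2(M[1,1],M[0,1]));r=(a-yaw+90)%180-90
    th=np.radians(a-r);Y=np.array([np.cos(th),np.sin(th)]);X=np.array([-Y[1],Y[0]])
    d=np.array([x,y])-p[:2]
    print('pos',p.round(4),'closing deg',a.round(1),'| roll %.3f tx %.4f ty %.4f tz %.4f'%(np.radians(r),d@X,d@Y,p[2]-z),'t %.1f w %.4f gf %.1f'%(o['time'],o['grip_width'],o['grip_force']))
E
python3 - <<'E'
from h import *
go(.4569,.1535,.15,2.5)
t=np.load('top0.npz');d=t['d'];K=t['K'];T=t['T']
v,u=np.mgrid[:400,:640];d=np.where(d>0,d,np.nan)
c=np.stack([(u-K[0,2])*d/K[0,0],-(v-K[1,2])*d/K[1,1],-d,np.ones_like(d)],-1)@np.linalg.inv(T).T
X,Y,Z=c[...,0],c[...,1],c[...,2]
for n,x0,x1,y0,y1 in[('tray',.64,.70,-.36,-.2),('traywide',.70,.75,-.36,-.2),('bin',.67,.72,-.05,.09),('box',.67,.72,.2,.31),('box+',.6,.66,.31,.36)]:
    m=(X>x0)&(X<x1)&(Y>y0)&(Y<y1);print(n,np.nanmax(Z[m]).round(3))
m=(Z>.05)&(X>.6)&(X<.76)&(Y<-.18)&(Y>-.32);print(X[m].min(),X[m].max(),Y[m].min(),Y[m].max(),Z[m].max())
E
```

```text
pos [0.2825 0.5568 0.2217] closing deg 63.1 | roll 1.057 tx -0.4105 ty 0.1566 tz 0.0717 t 0.1 w 0.0871 gf 0.0
tray 0.007
traywide 0.076
bin 0.022
box 0.007
box+ 0.006
0.732433220155568 0.7598913424984455 -0.2775957953857222 -0.22352065807145385 0.07550774529770643
```

Call:
arm_command(deltas=[0,0,0,0.012,0.176,0,0,0,0.012,0.176,0,0,0,0.012,0.176,0,0,0,0.012,0.176,0,0,0,0.012,0.176,0,0,0,0.012,0.177,0,-0.055,0.021,0,0,0,-0.055,0.021,0,0,0,-0.055,0.021,0,0,0,-0.055,0.021,0,0,0,-0.055,0.021,0,0,0,-0.055,0.021,0,0])

```text
time: 1.6
position: [0.4238, 0.2314, 0.1504]
tool_rot: [0.691, 0.723, 0.0, 0.0]
ft_force: [0.7, 0.4, 0.5]
grip_width: 0.0438
grip_force: 0.0
```

Call:
arm_command(deltas=[0,-0.04,0.015,0,0,0,-0.04,0.0156,0,0,0,0,0,0,0,0,0,0,0,0])

```text
time: 2.1
position: [0.4567, 0.1548, 0.1503]
tool_rot: [0.692, 0.722, -0.0, -0.001]
ft_force: [0.1, 0.1, -0.6]
grip_width: 0.0435
grip_force: 0.0
```

```bash
python3 -c "
from h import *
go(.4569,.1535,.004,2.5)"
```

```text
pos [0.4567 0.1548 0.1503] closing deg 2.5 | roll -0.000 tx -0.0013 ty 0.0001 tz 0.1463 t 2.1 w 0.0435 gf 0.0
```

Accurate. Descend and grip the pen.

Call:
arm_command(deltas=[0,-0.001,0,0.04,0,0,0,0,0.04,0,0,0,0,0.03,0,0,0,0,0.02,0,0,0,0,0.0145,0,0,0,0,0,0,-1,0,0,0,0,-1,0,0,0,0,-1,0,0,0,0,-1,0,0,0,0], newtons=25)

```text
time: 3.35
position: [0.4579, 0.1536, 0.0066]
tool_rot: [0.691, 0.722, 0.0, 0.0]
ft_force: [0.3, -0.0, 3.8]
grip_width: 0.0196
grip_force: 25.0
```

Call:
arm_command(deltas=[-1,0,0,-0.04,0,-1,0,0,-0.05,0,-1,0,0,-0.05,0,-1,0,0,0,0])

```text
time: 3.85
position: [0.46, 0.1539, 0.1495]
tool_rot: [0.691, 0.723, 0.003, 0.003]
ft_force: [0.7, 0.2, -0.8]
grip_width: 0.0198
grip_force: 25.0
```

```bash
python3 -c "
from h import *
u=np.array([np.cos(np.radians(87.4)),np.sin(np.radians(87.4))])
p=np.array([.5786,-.2925])-.015*u
go(p[0],p[1],.15,-2.6)"
```

```text
pos [0.46   0.1539 0.1495] closing deg 2.5 | roll 0.089 tx -0.4555 ty 0.1387 tz -0.0005 t 3.9 w 0.0198 gf 25.0
```

Call:
arm_command(deltas=[-1,0,0,0,0.089,-1,-0.0455,0.014,0,0,-1,-0.0455,0.014,0,0,-1,-0.0455,0.014,0,0,-1,-0.0455,0.014,0,0,-1,-0.0455,0.014,0,0,-1,-0.0455,0.014,0,0,-1,-0.0455,0.014,0,0,-1,-0.0455,0.014,0,0,-1,-0.0455,0.014,0,0,-1,-0.0455,0.014,0,0,-1,0,0,0,0])

```text
time: 5.35
position: [0.5768, -0.3111, 0.1441]
tool_rot: [0.724, 0.69, -0.0, 0.0]
ft_force: [0.2, 1.3, -1.1]
grip_width: 0.0196
grip_force: 25.0
```

```bash
python3 - <<'E'
from h import *
u=np.array([np.cos(np.radians(87.4)),np.sin(np.radians(87.4))])
p=np.array([.5786,-.2925])-.015*u
go(p[0],p[1],.012,-2.6)
im,d,K,T=cam('side');cv2.imwrite('pics/s1.png',cv2.resize(im[150:310,300:460,::-1],None,fx=3.5,fy=3.5,interpolation=cv2.INTER_CUBIC))
E
```

```text
pos [ 0.5768 -0.3111  0.1441] closing deg -2.8 | roll -0.004 tx 0.0036 ty 0.0009 tz 0.1321 t 5.3 w 0.0196 gf 25.0
```

View pics/s1.png

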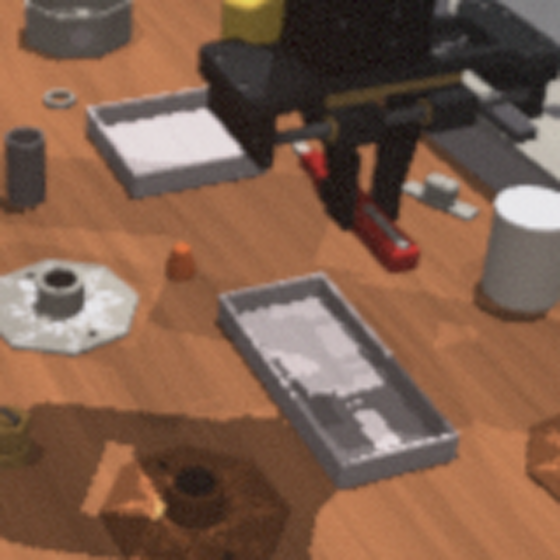

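The pen is held level between the fingers at (355,210), above the tray. Lower it and release.

Call:
arm_command(deltas=[-1,0.0035,0.001,0.04,0,-1,0,0,0.04,0,-1,0,0,0.03,0,-1,0,0,0.015,0,-1,0,0,0.0065,0,-1,0,0,0,0,-0.4,0,0,0,0,-0.4,0,0,0,0,-0.4,0,0,0,0,-0.4,0,0,0,0])

```text
time: 6.65
position: [0.5781, -0.3039, 0.0149]
tool_rot: [0.723, 0.691, 0.0, 0.0]
ft_force: [0.2, -0.5, 0.3]
grip_width: 0.0259
grip_force: 0.0
```

Call:
arm_command(deltas=[-0.4,0,0,-0.04,0,-0.4,0,0,-0.05,0,-0.4,0,0,-0.05,0,0,0,0,0,0])

```text
time: 7.15
position: [0.5808, -0.3059, 0.1598]
tool_rot: [0.723, 0.691, 0.001, 0.005]
ft_force: [0.6, -0.6, 0.4]
grip_width: 0.0303
grip_force: 0.0
```

```bash
python3 -c "
from h import *
go(.3608,-.2795,.15,-35)
go(.3608,-.2795,.15,25)"
```

```text
pos [ 0.5808 -0.3059  0.1598] closing deg -2.6 | roll 0.566 tx -0.1046 ty -0.1953 tz 0.0098 t 7.2 w 0.0303 gf 0.0
pos [ 0.5808 -0.3059  0.1598] closing deg -2.6 | roll -0.481 tx 0.1169 ty -0.1882 tz 0.0098 t 7.2 w 0.0303 gf 0.0
```

Call:
arm_command(deltas=[0,0,0,0,-0.16,0,0,0,0,-0.16,0,0,0,0,-0.161,0,0.029,-0.047,0,0,0,0.029,-0.047,0,0,0,0.029,-0.047,0,0,0,0.03,-0.047,0,0,0,0,0,0,0,0,0,0,0,0])

```text
time: 8.28
position: [0.3586, -0.2778, 0.1544]
tool_rot: [0.538, 0.843, -0.0, 0.0]
ft_force: [-0.5, 0.1, 0.6]
grip_width: 0.0433
grip_force: 0.0
```

```bash
python3 -c "
from h import *
go(.3608,-.2795,.006,25)"
```

```text
pos [ 0.3586 -0.2778  0.1544] closing deg 24.9 | roll -0.001 tx -0.0025 ty 0.0013 tz 0.1484 t 8.3 w 0.0433 gf 0.0
```

Call:
arm_command(deltas=[0,-0.0025,0.001,0.04,0,0,0,0,0.04,0,0,0,0,0.035,0,0,0,0,0.02,0,0,0,0,0.0125,0,0,0,0,0,0,-1,0,0,0,0,-1,0,0,0,0,-1,0,0,0,0,-1,0,0,0,0], newtons=30)

```text
time: 9.52
position: [0.3605, -0.2794, 0.0078]
tool_rot: [0.537, 0.843, -0.0, 0.001]
ft_force: [-0.5, 1.6, 5.6]
grip_width: 0.0235
grip_force: 30.0
```

Call:
arm_command(deltas=[-1,0,0,-0.04,0,-1,0,0,-0.05,0,-1,0,0,-0.06,0,-1,0,0,0,0])

```text
time: 10.02
position: [0.362, -0.2813, 0.161]
tool_rot: [0.537, 0.843, -0.002, 0.005]
ft_force: [0.8, -0.7, -1.0]
grip_width: 0.0237
grip_force: 30.0
```

```bash
python3 -c "
from h import *
go(.614,.2542,.17,25)"
```

```text
pos [ 0.362  -0.2813  0.161 ] closing deg 25.0 | roll -0.000 tx 0.3788 ty 0.4547 tz -0.0090 t 10.0 w 0.0237 gf 30.0
```

Call:
arm_command(deltas=[-1,0.0345,0.0413,0,0,-1,0.0345,0.0413,0,0,-1,0.0345,0.0413,0,0,-1,0.0345,0.0413,0,0,-1,0.0345,0.0413,0,0,-1,0.0345,0.0413,0,0,-1,0.0345,0.0413,0,0,-1,0.0345,0.0413,0,0,-1,0.0345,0.0413,0,0,-1,0.0345,0.0413,0,0,-1,0.034,0.0413,0,0,-1,0,0,0,0])

```text
time: 11.52
position: [0.6121, 0.2597, 0.1548]
tool_rot: [0.536, 0.844, 0.0, -0.0]
ft_force: [-0.8, -0.1, -0.5]
grip_width: 0.0236
grip_force: 30.0
```

```bash
python3 -c "
from h import *
go(.614,.2542,.012,25)"
```

```text
pos [0.6121 0.2597 0.1548] closing deg 25.2 | roll 0.004 tx -0.0058 ty -0.0006 tz 0.1428 t 11.5 w 0.0236 gf 30.0
```

Call:
arm_command(deltas=[-1,-0.004,0,0.04,0,-1,0,0,0.04,0,-1,0,0,0.03,0,-1,0,0,0.018,0,-1,0,0,0.0135,0,-1,0,0,0,0,-0.3,0,0,0,0,-0.3,0,0,0,0,-0.3,0,0,0,0,-0.3,0,0,0,0])

```text
time: 12.78
position: [0.6138, 0.2529, 0.0161]
tool_rot: [0.537, 0.843, 0.0, 0.0]
ft_force: [-0.4, -0.6, -0.0]
grip_width: 0.0306
grip_force: 0.0
```

Call:
arm_command(deltas=[-0.3,0,0,-0.04,0,-0.3,0,0,-0.05,0,-0.3,0,0,-0.06,0,0,0,0,0,0])

```text
time: 13.28
position: [0.6176, 0.2538, 0.172]
tool_rot: [0.537, 0.843, 0.005, 0.005]
ft_force: [0.3, -0.3, -1.1]
grip_width: 0.0348
grip_force: 0.0
```

```bash
python3 -c "
from h import *
go(.3734,.2897,.15,-2.6)"
```

```text
pos [0.6176 0.2538 0.172 ] closing deg 25.0 | roll 0.482 tx 0.0248 ty -0.2455 tz 0.0220 t 13.3 w 0.0348 gf 0.0
```

Call:
arm_command(deltas=[0.3,0,0,0.007,0.16,0.3,0,0,0.007,0.16,0.3,0,0,0,0.162,0.3,0.005,-0.049,0,0,0.3,0.005,-0.049,0,0,0.3,0.005,-0.049,0,0,0.3,0.005,-0.049,0,0,0.3,0.005,-0.049,0,0,0.3,0,0,0,0,0.3,0,0,0,0])

```text
time: 14.52
position: [0.3706, 0.2893, 0.1514]
tool_rot: [0.723, 0.691, 0.0, 0.0]
ft_force: [0.4, -0.3, -0.6]
grip_width: 0.0564
grip_force: 0.0
```

```bash
python3 -c "
from h import *
go(.3734,.2897,.025,-2.6)"
```

```text
pos [0.3706 0.2893 0.1514] closing deg -2.6 | roll -0.000 tx 0.0006 ty 0.0028 tz 0.1264 t 14.5 w 0.0564 gf 0.0
```

Call:
arm_command(deltas=[0.3,0.0005,0.003,0.04,0,0.3,0,0,0.04,0,0.3,0,0,0.03,0,0.3,0,0,0.0165,0,0.3,0,0,0,0,0.3,0,0,0,0,-1,0,0,0,0,-1,0,0,0,0,-1,0,0,0,0,-1,0,0,0,0], newtons=15)

```text
time: 15.78
position: [0.3732, 0.2895, 0.0255]
tool_rot: [0.723, 0.691, 0.0, 0.0]
ft_force: [0.9, -0.5, 3.0]
grip_width: 0.0318
grip_force: 15.0
```

Call:
arm_command(deltas=[-1,0,0,-0.04,0,-1,0,0,-0.05,0,-1,0,0,-0.04,0,-1,0,0,0,0,-1,0,0,0,0])

```text
time: 16.4
position: [0.3723, 0.2891, 0.1546]
tool_rot: [0.723, 0.691, -0.001, -0.0]
ft_force: [0.2, -0.6, -1.8]
grip_width: 0.0323
grip_force: 15.0
```

```bash
python3 -c "
from h import *
u=np.array([np.cos(np.radians(87.4)),np.sin(np.radians(87.4))])
p=np.array([.6095,.0166])+.026*u
go(p[0],p[1],.155,-2.6)"
```

```text
pos [0.3723 0.2891 0.1546] closing deg -2.6 | roll -0.001 tx -0.2354 ty 0.2493 tz -0.0004 t 16.4 w 0.0323 gf 15.0
```

Call:
arm_command(deltas=[-1,-0.034,0.0356,0,0,-1,-0.034,0.0356,0,0,-1,-0.034,0.0356,0,0,-1,-0.034,0.0356,0,0,-1,-0.033,0.0356,0,0,-1,-0.033,0.0356,0,0,-1,-0.033,0.0356,0,0,-1,0,0,0,0,-1,0,0,0,0])

```text
time: 17.52
position: [0.6092, 0.0434, 0.1528]
tool_rot: [0.723, 0.69, -0.002, -0.002]
ft_force: [-0.3, -0.3, -0.2]
grip_width: 0.0317
grip_force: 15.0
```

```bash
python3 -c "
from h import *
u=np.array([np.cos(np.radians(87.4)),np.sin(np.radians(87.4))])
p=np.array([.6095,.0166])+.026*u
go(p[0],p[1],.0305,-2.6)"
```

```text
pos [0.6092 0.0434 0.1528] closing deg -2.7 | roll -0.001 tx -0.0008 ty 0.0016 tz 0.1223 t 17.5 w 0.0317 gf 15.0
```

Call:
arm_command(deltas=[-1,-0.001,0.001,0.04,0,-1,0,0,0.04,0,-1,0,0,0.025,0,-1,0,0,0.012,0,-1,0,0,0.0065,0,-1,0,0,0,0,-1,0,0,0,0,-0.1,0,0,0,0,-0.1,0,0,0,0,-0.1,0,0,0,0,-0.1,0,0,0,0])

```text
time: 18.9
position: [0.6121, 0.0421, 0.0316]
tool_rot: [0.723, 0.691, 0.0, 0.0]
ft_force: [0.5, -1.1, 0.4]
grip_width: 0.039
grip_force: 0.0
```

Call:
arm_command(deltas=[-0.1,0,0,-0.03,0,-0.1,0,0,-0.05,0,-0.1,0,0,-0.05,0,0.3,0,0,0,0,0.3,0,0,0,0])

```text
time: 19.52
position: [0.6114, 0.0422, 0.1612]
tool_rot: [0.723, 0.691, -0.0, -0.0]
ft_force: [-0.5, 0.5, -0.0]
grip_width: 0.0514
grip_force: 0.0
```

```bash
python3 -c "
from h import *
go(.47,-.0034,.15,-2.6)"
```

```text
pos [0.6114 0.0422 0.1612] closing deg -2.6 | roll -0.001 tx -0.0519 ty -0.1392 tz 0.0112 t 19.5 w 0.0514 gf 0.0
```

Call:
arm_command(deltas=[0.3,-0.013,-0.035,0,0,0.3,-0.013,-0.035,0,0,0.3,-0.013,-0.035,0,0,0.3,-0.013,-0.0345,0.008,0,0.3,0,0,0.04,0,0.3,0,0,0.04,0,0.3,0,0,0,0,0.3,0,0,0,0])

```text
time: 20.52
position: [0.4701, -0.0033, 0.0734]
tool_rot: [0.723, 0.691, -0.0, -0.001]
ft_force: [-0.5, -0.2, -0.1]
grip_width: 0.0567
grip_force: 0.0
```

```bash
python3 -c "
from h import *
go(.47,-.0034,.025,-2.6)"
```

```text
pos [ 0.4701 -0.0033  0.0734] closing deg -2.6 | roll -0.001 tx -0.0001 ty -0.0001 tz 0.0484 t 20.5 w 0.0567 gf 0.0
```

Call:
arm_command(deltas=[0.3,0,0,0.03,0,0.3,0,0,0.0185,0,0.3,0,0,0,0,0.3,0,0,0,0,-1,0,0,0,0,-1,0,0,0,0,-1,0,0,0,0,-1,0,0,0,0])

```text
time: 21.52
position: [0.4705, -0.0035, 0.0253]
tool_rot: [0.723, 0.691, 0.0, 0.0]
ft_force: [0.3, 0.9, 2.2]
grip_width: 0.031
grip_force: 15.0
```

Call:
arm_command(deltas=[-1,0,0,-0.04,0,-1,0,0,-0.05,0,-1,0,0,-0.04,0,-1,0,0,0,0,-1,0,0,0,0])

```text
time: 22.15
position: [0.4696, -0.0032, 0.1545]
tool_rot: [0.723, 0.691, -0.0, -0.001]
ft_force: [-0.1, 0.3, 0.5]
grip_width: 0.0309
grip_force: 15.0
```

```bash
python3 -c "
from h import *
u=np.array([np.cos(np.radians(87.4)),np.sin(np.radians(87.4))])
p=np.array([.6095,.0166])-.026*u
go(p[0],p[1],.155,-2.6)"
```

```text
pos [ 0.4696 -0.0032  0.1545] closing deg -2.6 | roll -0.001 tx 0.0002 ty 0.1389 tz -0.0005 t 22.1 w 0.0309 gf 15.0
```

Call:
arm_command(deltas=[-1,0,0.035,0,0,-1,0,0.035,0,0,-1,0,0.035,0,0,-1,0,0.034,0,0,-1,0,0,0.04,0,-1,0,0,0,0,-1,0,0,0,0,-1,0,0,0,0])

```text
time: 23.15
position: [0.6095, -0.0099, 0.116]
tool_rot: [0.723, 0.691, 0.0, 0.001]
ft_force: [-0.2, -0.2, -0.0]
grip_width: 0.031
grip_force: 15.0
```

```bash
python3 -c "
from h import *
u=np.array([np.cos(np.radians(87.4)),np.sin(np.radians(87.4))])
p=np.array([.6095,.0166])-.026*u
go(p[0],p[1],.0295,-2.6)"
```

```text
pos [ 0.6095 -0.0099  0.116 ] closing deg -2.6 | roll -0.001 tx 0.0005 ty -0.0012 tz 0.0865 t 23.1 w 0.0310 gf 15.0
```

Call:
arm_command(deltas=[-1,0,0,0.04,0,-1,0,0,0.03,0,-1,0,0,0.0115,0,-1,0,0,0.005,0,-1,0,0,0,0,-1,0,0,0,0,-0.1,0,0,0,0,-0.1,0,0,0,0,-0.1,0,0,0,0,-0.1,0,0,0,0])

```text
time: 24.4
position: [0.6092, -0.0098, 0.0286]
tool_rot: [0.723, 0.691, 0.0, 0.0]
ft_force: [0.2, -0.4, 0.0]
grip_width: 0.0393
grip_force: 0.0
```

Call:
arm_command(deltas=[-0.1,0,0,-0.03,0,-0.1,0,0,-0.05,0,-0.1,0,0,-0.05,0,0.3,0,0,0,0,0.3,0,0,0,0])

```text
time: 25.02
position: [0.6085, -0.0097, 0.1582]
tool_rot: [0.723, 0.691, -0.0, -0.0]
ft_force: [-0.5, 1.1, 0.1]
grip_width: 0.0515
grip_force: 0.0
```

```bash
python3 -c "
from h import *
go(.4454,-.1493,.1,-2.6)"
```

```text
pos [ 0.6085 -0.0097  0.1582] closing deg -2.6 | roll -0.001 tx -0.1469 ty -0.1566 tz 0.0582 t 25.0 w 0.0515 gf 0.0
```

Call:
arm_command(deltas=[0.3,-0.037,-0.039,0,0,0.3,-0.037,-0.039,0,0,0.3,-0.037,-0.039,0,0,0.3,-0.036,-0.0395,0,0,0.3,0,0,0.03,0,0.3,0,0,0.03,0,0.3,0,0,0,0,0.3,0,0,0,0])

```text
time: 26.02
position: [0.4459, -0.1492, 0.0983]
tool_rot: [0.723, 0.691, -0.0, -0.001]
ft_force: [-0.5, 0.2, 0.0]
grip_width: 0.056
grip_force: 0.0
```

```bash
python3 - <<'E'
from h import *
go(.4455,-.1495,.006,-2.6)
im,d,K,T=cam('top');cv2.imwrite('pics/t2.png',cv2.resize(im[110:260,160:460,::-1],None,fx=2.66,fy=2.66,interpolation=cv2.INTER_CUBIC))
E
```

```text
pos [ 0.4459 -0.1492  0.0983] closing deg -2.6 | roll -0.000 tx -0.0003 ty -0.0003 tz 0.0923 t 26.0 w 0.0560 gf 0.0
```

View pics/t2.png

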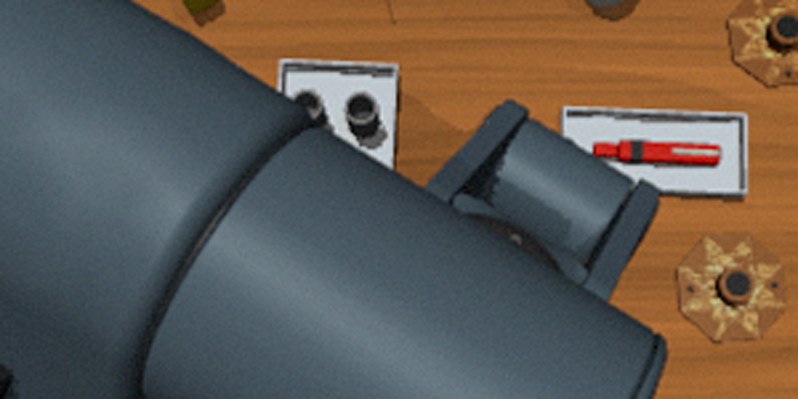

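Both couplings stand in the bin at (308,105) and (362,112), and the pen lies along the tray at (655,152). Now the cover.

Call:
arm_command(deltas=[0.3,0,0,0.04,0,0.3,0,0,0.03,0,0.3,0,0,0.015,0,0.3,0,0,0.005,0,0.3,0,0,0,0,0.3,0,0,0,0,-1,0,0,0,0,-1,0,0,0,0,-1,0,0,0,0,-1,0,0,0,0], newtons=45)

```text
time: 27.32
position: [0.446, -0.1495, 0.0087]
tool_rot: [0.723, 0.691, -0.0, -0.0]
ft_force: [-0.8, 0.4, 2.2]
grip_width: 0.033
grip_force: 45.0
```

Call:
arm_command(deltas=[-1,0,0,-0.02,0,-1,0,0,-0.04,0,-1,0,0,-0.05,0,-1,0,0,-0.04,0,-1,0,0,0,-0.109,-1,0,0,0,-0.109,-1,0,0,0,0,-1,0,0,0,0])

```text
time: 28.32
position: [0.4457, -0.1492, 0.1582]
tool_rot: [0.644, 0.765, -0.0, -0.001]
ft_force: [0.4, 0.2, -2.3]
grip_width: 0.0328
grip_force: 45.0
```

```bash
python3 - <<'E'
from h import *
go(.614,.2545,.16,9.9)
im,d,K,T=cam('side');cv2.imwrite('pics/s2.png',cv2.resize(im[90:310,200:440,::-1],None,fx=2.7,fy=2.7,interpolation=cv2.INTER_CUBIC))
E
```

```text
pos [ 0.4457 -0.1492  0.1582] closing deg 9.8 | roll -0.002 tx 0.3688 ty 0.2352 tz -0.0018 t 28.3 w 0.0328 gf 45.0
```

View pics/s2.png

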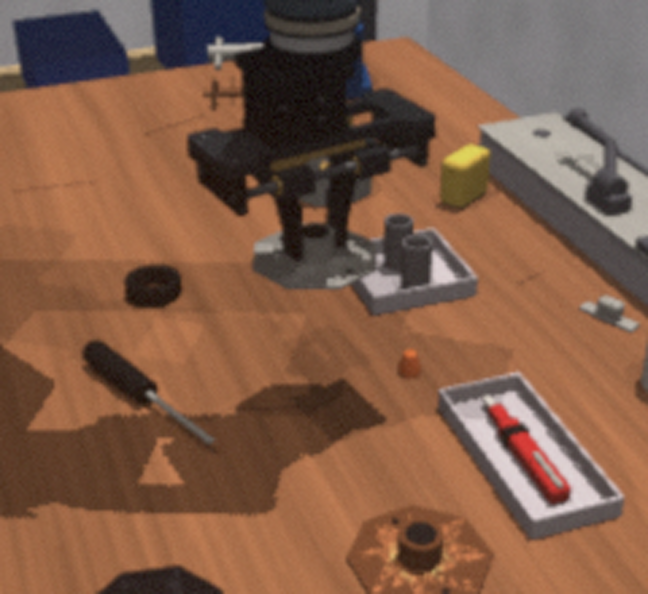

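The cover is held level at (315,257); the couplings and pen look right. I'll go past the box's side first, to check the bolt before covering it.

Call:
arm_command(deltas=[-1,0.044,0.006,0,0,-1,0.044,0.006,0,0,-1,0.044,0.006,0,0,-1,0.044,0.006,0,0,-1,0.044,0.006,0,0,-1,0.044,0.006,0,0,-1,0.044,0.006,0,0,-1,0.044,0.006,0,0,-1,0.044,0.006,0,0,-1,0,0,0,0,-1,0,0,0,0])

```text
time: 29.75
position: [0.431, 0.2496, 0.1582]
tool_rot: [0.644, 0.765, -0.001, -0.0]
ft_force: [0.5, -0.8, -2.3]
grip_width: 0.0327
grip_force: 45.0
```

```bash
python3 - <<'E'
from h import *
go(.614,.2545,.08,9.9)
o=[]
for n,b in(('top',(110,230,150,330)),('side',(60,180,220,400))):
    im,d,K,T=cam(n);np.savez(n+'3.npz',im=im,d=d,K=K,T=T);o.append(cv2.resize(im[b[0]:b[1],b[2]:b[3],::-1],(400,267),interpolation=cv2.INTER_CUBIC))
cv2.imwrite('pics/c3.png',cv2.resize(np.hstack(o),None,fx=1,fy=1))
E
```

```text
pos [0.431  0.2496 0.1582] closing deg 9.9 | roll -0.000 tx -0.0267 ty 0.1812 tz 0.0782 t 29.8 w 0.0327 gf 45.0
```

View pics/c3.png

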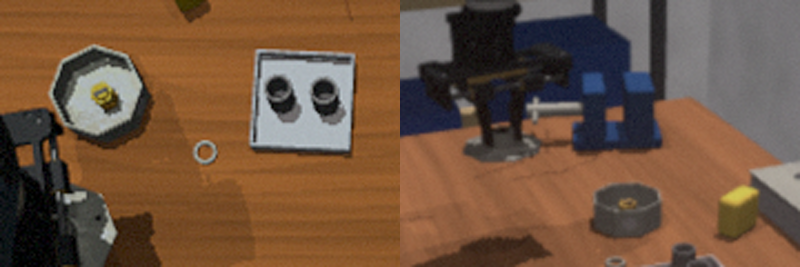

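The bolt stands in the box at (103,95) in the top crop. Now move the cover over the box and lower it.

Call:
arm_command(deltas=[-1,-0.0065,0.0455,0,0,-1,-0.0065,0.0455,0,0,-1,-0.0065,0.0455,0,0,-1,-0.0065,0.0445,0,0,-1,0,0,0.04,0,-1,0,0,0.03,0,-1,0,0,0,0,-1,0,0,0,0,-1,0,0,0,0])

```text
time: 30.98
position: [0.6156, 0.2553, 0.0905]
tool_rot: [0.644, 0.765, 0.001, 0.001]
ft_force: [0.4, -1.1, -1.1]
grip_width: 0.0332
grip_force: 45.0
```

```bash
python3 -c "
from h import *
go(.614,.2545,.0515,9.9)"
```

```text
pos [0.6156 0.2553 0.0905] closing deg 9.8 | roll -0.001 tx -0.0005 ty -0.0017 tz 0.0390 t 31.0 w 0.0332 gf 45.0
```

Call:
arm_command(deltas=[-1,-0.0005,-0.0015,0.02,0,-1,0,0,0.01,0,-1,0,0,0.005,0,-1,0,0,0.002,0,-1,0,0,0.001,0,-1,0,0,0,0,-1,0,0,0,0])

```text
time: 31.85
position: [0.6131, 0.2546, 0.0509]
tool_rot: [0.644, 0.765, 0.0, 0.0]
ft_force: [-0.2, -0.1, -2.5]
grip_width: 0.0331
grip_force: 45.0
```

Call:
arm_command(deltas=[-1,0,0,0.0005,0,-1,0,0,0,0,-1,0,0,0,0,-0.1,0,0,0,0,-0.1,0,0,0,0,-0.1,0,0,0,0,-0.1,0,0,0,0,0.3,0,0,0,0])

```text
time: 32.85
position: [0.6129, 0.2546, 0.0499]
tool_rot: [0.644, 0.765, -0.0, -0.0]
ft_force: [-0.6, -0.5, -0.1]
grip_width: 0.0436
grip_force: 0.0
```

Call:
arm_command(deltas=[0.3,0,0,-0.02,0,0.3,0,0,-0.04,0,0.3,0,0,-0.05,0,0.3,0,-0.05,-0.04,0,0.3,0,-0.06,0,0,0.3,0.02,-0.06,0,0,0.3,0.05,0,0,0,0.3,0.05,0,0,0,0.3,0.05,0,0,0,0.3,0.05,0,0,0,0.3,0,0,0,0])

```text
time: 34.22
position: [0.4092, 0.4457, 0.2007]
tool_rot: [0.642, 0.767, 0.002, 0.0]
ft_force: [-0.6, -1.1, -0.0]
grip_width: 0.0564
grip_force: 0.0
```

```bash
python3 - <<'E'
from h import *
go(0,0,0,0)
o=[]
for n,b in(('top',(120,210,165,285)),('side',(110,200,270,390))):
    im,d,K,T=cam(n);np.savez(n+'4.npz',im=im,d=d,K=K,T=T);o.append(cv2.resize(im[b[0]:b[1],b[2]:b[3],::-1],(400,300),interpolation=cv2.INTER_CUBIC))
cv2.imwrite('pics/c4.png',np.hstack(o))
E
```

```text
pos [0.4092 0.4457 0.2007] closing deg 10.1 | roll 0.176 tx -0.4457 ty -0.4092 tz 0.2007 t 34.2 w 0.0564 gf 0.0
```

View pics/c4.png

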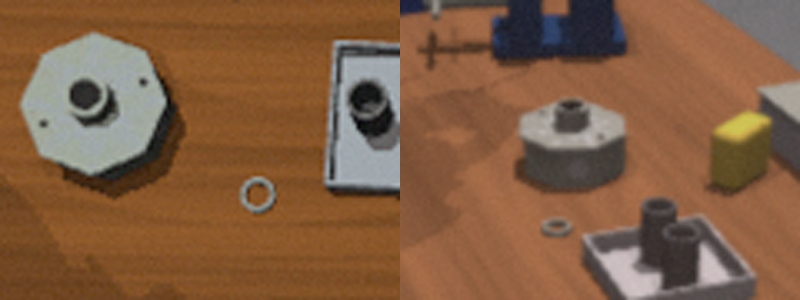

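The cover sits on the box with its hub up at (90,98), edges looking aligned. A numeric check before handing in.

```bash
python3 - <<'E' | tail -4
from m import *
C=lambda u,v:(165+u/3.333-.35,120+v/3.333-.35)
poly('cover',[C(*p) for p in[(95,32),(151,50),(168,100),(145,155),(92,176),(40,153),(20,103),(42,48)]],.045)
T=np.load('top4.npz')
for n,p in(('hub',C(88,95)),):print(n,onz(*p,.067,T['K'],T['T']).round(4))
d=T['d'];print([w(*p,float(d[int(p[1]),int(p[0])]),T['K'],T['T']).round(3)[2] for p in(C(60,70),C(130,60),C(60,140),C(140,120))])
E
```

```text
pen [0.4562 0.1685 0.01  ] 92.5111922444628 0.1416539408131952
cover [0.6136 0.2533 0.045 ] edge ang [26.8 20.3 25.  22.6 21.2 24.  26.8 17.8] len [0.046 0.043 0.046 0.043 0.044 0.043 0.046 0.042]
hub [0.6123 0.2515 0.067 ]
[np.float64(0.042), np.float64(0.044), np.float64(0.043), np.float64(0.046)]
```

Centred to within about 3 mm, level, and within about 3° of the box edges. Hand in.

```bash
python3 -c "
from rig import order
print(order.hand_in())"
```

```text
the job is handed in; nothing more can be done
None
```

I finished the sort and handed it in at about 34 s of the 120 s: both couplings stand upright in the bin, the pen lies lengthwise in the tray, and the bolt is in the box with the cover on it (about 3 mm off centre and 3° off the edges by camera); the hand-in returned no verdict.

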